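# Let the salt shaker out of the lever rack

## Robot

A 7-joint arm with a two-finger parallel gripper is mounted at the origin on a cart in front of the work surface, level with it; the furniture and walls round the work are solid. World frame = base frame: x ahead of the robot, y to its left, z up, the work surface at z = 0. Lengths are in m, angles in rad, forces in N, time in s.
With the tool pointing down it reaches from about 0.4 to 0.85 m from the base axis. Payload 6.9 kg.
Tool frame: the origin (TCP) lies on the centre line of the jaws, within the pads' length; the fingertips stand ctrl.nose_length ahead of it and the grasp point (between the pads) lies 11 mm behind it (ctrl.nose_length is the distance from the TCP to the fingertips, in m); z points along the fingers, y is the direction in which the jaws open and shut (so a half turn about z gives the same grasp; the last joint's range is limited). The gripper opens to 85 mm and grips with 20 to 120 N. Pads are 22 mm wide; open, the fingers measure 114 mm over their backs; the gripper's body (76 mm by 85 mm) begins 54 mm behind the grasp point. The pads swing forward as they close: fully open they stand 13 mm farther back than shut.
Start: joints at [-1.002, 0.507, -0.238, 1.5, 0.126, 1.149, -0.155], TCP at [0.279, 0.559, 0.239] pointing down, gripper open.
Joint ranges: [-3.08, 3.08], [-0.24, 2.05], [-1.43, 1.35], [0, 2.5], [-1.52, 4.66], [0.17, 1.96], [-2.89, 2.89]. Speed limits (rad/s): [2.39, 2.39, 3.14, 3.14, 3.14, 3.14, 3.14].

## Interface

Orientations are given as a unit quaternion [w, x, y, z].
In Python, from bench import ctrl gives the robot as it stands. The module is installed in compiled form; this text tells all that it offers.
- The arm moves only by the tool arm_command, never from a script. Its argument "motion" is a list of rows, each an object with "linear": the shift along the tool's x, y, z in m, a list of three; "roll": the turn about the tool's z in rad. In form: [{"linear": [dx, dy, dz], "roll": roll}, ...]. A call has 1 to 20 rows; each row is the pose to reach, as a shift and turn from the pose commanded when the call began, along the tool's axes at that moment; what a row does not reach only later rows make up. A row lasts 1/8 s, in which the tool goes at most 62.5 mm and 10.7 degrees, less where a joint would pass 70% of its speed; a pose out of reach is approached as far as the arm can. A call with a gripper value outside its range is refused whole. "fingers" is the finger opening in m, from 0 to 0.0854, set as the call begins (left out, the last holds). The fingers move at their own pace and stop on an object; "grip_force" is the grip in N (left out, the last holds). Time passes only in rows, so rows that repeat a pose let the fingers close. It gives the time, the measured TCP pose, the force and the opening at its end, in the units of the state.
- ctrl.observe(): the state, without advancing time (a new reading comes with each control period).
- ctrl.grab_frame(name): name is "side" or "top"; returns (picture, depth): 400x640x3 uint8, blue, green, red; 400x640 float32, m along the optical axis (not along the pixel's ray), 0 where there is no reading.
- ctrl.camera_info(name): a dict with "intrinsics" (3x3 intrinsics, pixels), "k1" (the pictures are not rectified: a ray, as slopes to the right and down, at radius r is drawn at 1 + k1 r^2 times it, then the intrinsics apply), "rvec" (rotation vector, rad) and "tvec" (3), from world to camera coordinates, as OpenCV has them. Camera axes: x right, y down, z forward; pixel columns grow to the right and rows downward; lengths in m; the calibration is good to about 2 mm. A picture is of the moment at which its call begins. camera_info takes no time and is no camera call.
- ctrl.sign_off(): hands the job in, once; it reports no verdict.
The state is a dict: "t": time; "qpos": joint angles; "qvel": joint speeds; "joint_torque": joint torques, N m; "ee_pos": TCP position; "eef_rot": TCP orientation; "ft_force": force on the tool from outside, world axes, zero at the start; "ft_torque": the same for the moment, N m; "grip_width": finger opening in m.
Only numpy, scipy, OpenCV 4.12 (cv2) and the standard library are available. Lean on these libraries where they do the work, as an engineer would, in place of code of your own. Each camera call takes 0.05 s, during which the arm holds its last target.

## Task

Press down the black pad of the lever that serves the salt shaker's lane of the rack, so that its gate lifts and the shaker rolls down by itself to the lip at the low end, then let go so that the gate drops shut again. Leave the spice jar shut in behind its own gate with its lever unpressed, do not touch the shaker or the jar with the robot, and do not shift the mug, the pepper mill or the tin.

Things in the scene. Friction and masses are not known exactly. Their poses are not given: they have to be found in the camera images.
- rack: Grey rack fixed on the worktop, 240 x 245 mm, yaw within 0.12 rad. Origin on the worktop under its middle, z up. Two lanes side by side (centres at rack x = -59 mm, near lane, and +59 mm, far lane), 113 mm wide, walls 26 mm, sloping down 14 degrees towards rack -y from the back board (y = +46, top 71 mm high) to the end lip (y = -136, top 39 mm high).
- salt_shaker: Salt shaker, clear with light grey cap, 44 mm diameter, 90 mm long, loose, lying across either lane behind its gate. Origin: centre of its foot; z along its length to the cap (rack -x). Origin at rack x about -9 mm in the near lane, +109 mm in the far lane; rack y about +5 at the start, about -111 at rest on the lip. Rolls there in under 1 s once the gate is lifted.
- spice_jar: Glass spice jar with dark cap, 41 mm diameter, 105 mm long, loose, lying in the other lane behind its gate. Origin: centre of its foot; z along its length to the cap (rack -x).
- lever_near (a joint): Seesaw lever of the near lane, along rack y at x = -36 mm, pivot at y = +80, 107 mm up (fork top 114 mm); steel gate blade hangs at y = -20, pad at y = +175. Value: 0 = gate shut; grows as the pad is pressed; stop at 0.45 rad. Gate clears the shaker from about 0.33 rad. Springs back; about 2 N on the pad starts it, 5 N holds it at the stop.
- lever_far (a joint): The same for the far lane's lever, at rack x = +36 mm.
- pad_near (a point): Black press pad, 30 mm by 44 mm along the lever, of the near lane's lever, 95 mm from its pivot, nothing under it; 96 mm over the worktop when the gate is shut, goes down about 40 mm to the stop. Origin: centre of its top, level when shut; y along the lever away from the gate.
- pad_far (a point): The same for the far lane's lever.
- white_mug: White mug, 92 mm tall, about 120 mm over the handle, standing to the left. Origin: centre of its underside. Bystander.
- pepper_mill: Turned wooden pepper mill, 58 mm diameter, 160 mm tall, to the right. Origin: centre of its underside. Bystander.
- tin: Closed red food tin, 75 mm diameter, 58 mm tall, to the right. Origin: centre of its underside. Bystander.
Things that resemble listed ones, but are neither listed nor needed, are in the scene too. Leave any purple or turquoise look-alike of the spice_jar alone.

How it is judged:
By the outcome, as a careful person would: the job done as asked, in the order asked, and still so for the second after the job is handed in, with the robot touching nothing.
It also fails if it takes over 26 s, if anything falls off the work surface, if the arm or the gripper's body presses on something with over 40 N, if the wrist force passes 120 N, or if a joint passes its speed limit or range.

## Working session

There is one attempt and no reset: what is moved stays moved. The work goes in short steps, Python scripts to look and compute and a tool call to move; the robot and the scene stay as the last step left them, time stands still between calls to the robot, and variables do not carry over. Pictures are saved under pics/ and viewed, and the job is handed in when it is done.

Besides the shell and the picture viewer there is one more tool, called after "Emit:" as name(argument=value, ...), one argument or row to a line, values as JSON. arm_command: Moves the arm, as the interface text tells. Its arguments: {"type":"object","properties":{"motion":{"type":"array"},"fingers":{"type":"number"},"grip_force":{"type":"number"}},"required":["motion"]}

```bash
mkdir -p pics
python3 - <<'E'
from bench import ctrl
import cv2,numpy as np
s=ctrl.observe();print({k:np.round(v,3) for k,v in s.items()},ctrl.nose_length)
for n in("side","top"):
    im,d=ctrl.grab_frame(n);cv2.imwrite(f"pics/{n}0.png",im);np.save(f"{n}0.npy",d);print(n,ctrl.camera_info(n))
E
```

```text
{'t': np.float64(0.0), 'qpos': array([-1.002,  0.508, -0.238,  1.501,  0.126,  1.149, -0.155]), 'qvel': array([-0.001, -0.   ,  0.002, -0.001,  0.001,  0.001, -0.   ]), 'joint_torque': array([-1.0000e-03, -6.2058e+01, -2.1870e+00, -2.4966e+01,  1.3000e-02,
        1.2000e-02,  0.0000e+00]), 'ee_pos': array([0.279, 0.559, 0.238]), 'eef_rot': array([-0.   ,  0.229,  0.973, -0.001]), 'ft_force': array([ 0.027, -0.624,  0.353]), 'ft_torque': array([-0.057, -0.008,  0.027]), 'grip_width': np.float64(0.086)} 0.008
side {'intrinsics': array([[408.73661823,   0.        , 313.27508481],
       [  0.        , 408.73661823, 193.26823069],
       [  0.        ,   0.        ,   1.        ]]), 'k1': -0.09273978509177508, 'rvec': array([ 2.24851666, -0.35763886,  0.19474192]), 'tvec': array([-0.40830168,  0.23656974,  1.23469383])}
top {'intrinsics': array([[413.3189155 ,   0.        , 315.88590728],
       [  0.        , 413.3189155 , 201.49668277],
       [  0.        ,   0.        ,   1.        ]]), 'k1': -0.0787207682710117, 'rvec': array([ 2.17788742, -2.18062885,  0.09331878]), 'tvec': array([0.12867984, 0.45274026, 1.35970555])}
```

View pics/side0.png

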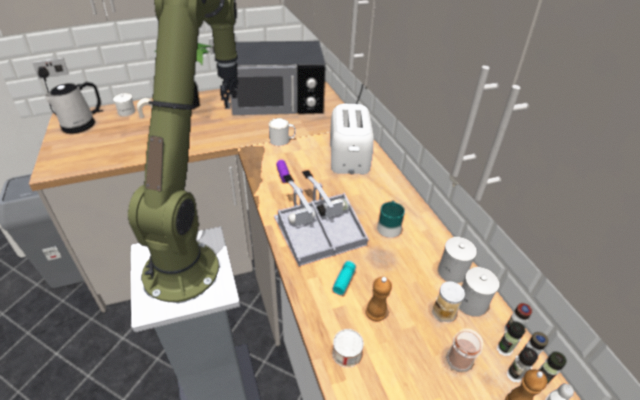

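View pics/top0.png

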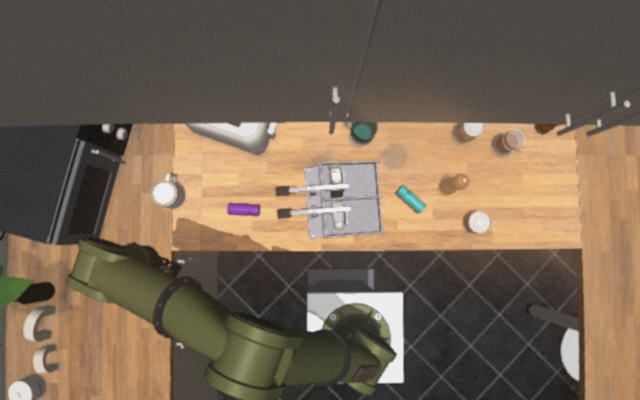

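Run:
```python
import cv2
a=cv2.imread("pics/top0.png")[145:250,220:395];cv2.imwrite("pics/topc.png",cv2.resize(a,None,fx=4.5,fy=4.5,interpolation=cv2.INTER_CUBIC))
a=cv2.imread("pics/side0.png")[145:270,260:400];cv2.imwrite("pics/sidec.png",cv2.resize(a,None,fx=4.5,fy=4.5,interpolation=cv2.INTER_CUBIC))
```

```text
(no output)
```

View pics/topc.png

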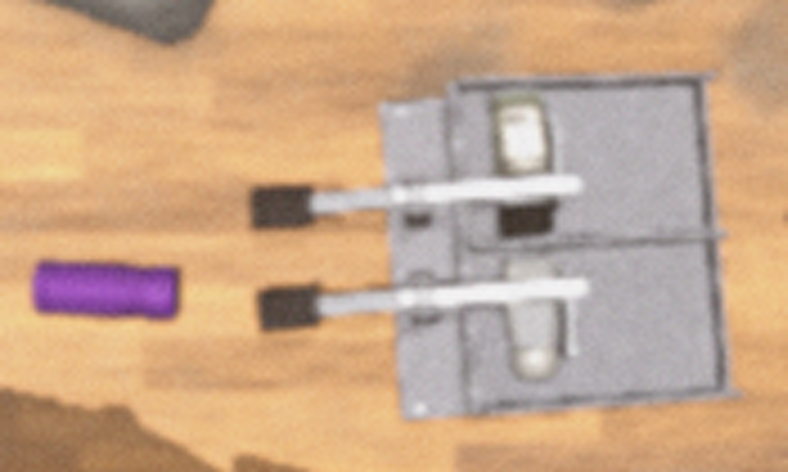

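View pics/sidec.png

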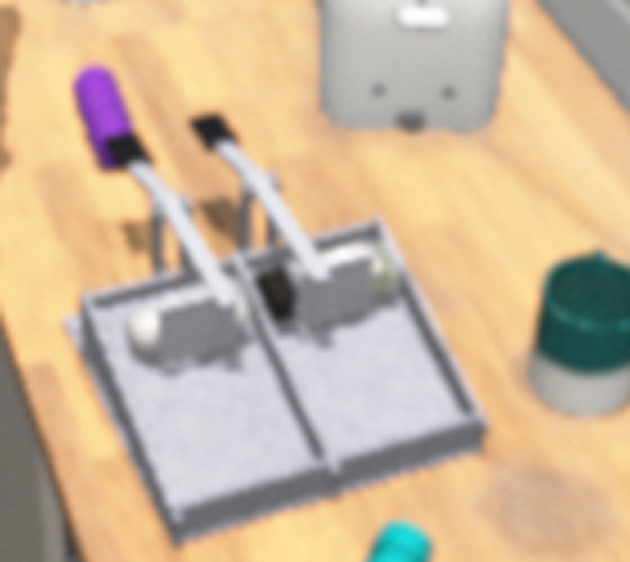

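The two bodies behind the gates in the top view are at about (339,213), near lane, clear with a light grey cap, and (336,182), far lane, with a dark cap. The second is the jar, so the shaker is in the near lane. The pads are at about (284,213), near, and (283,191), far. The purple stick at (243,209) and the turquoise one at (410,199) are look-alikes. I choose the near pad.

```bash
cat > h.py <<'E'
import cv2,numpy as np
from bench import ctrl
def cast(n,uv,z):
    c=ctrl.camera_info(n);K=c["intrinsics"];D=np.array([c["k1"],0,0,0,0.])
    p=cv2.undistortPoints(np.array([[uv]],float),K,D)[0,0]
    R=cv2.Rodrigues(c["rvec"])[0];o=-R.T@c["tvec"];r=R.T@np.array([p[0],p[1],1.])
    return o+r*(z-o[2])/r[2]
def proj(n,P):
    c=ctrl.camera_info(n);return cv2.projectPoints(np.array([P],float),c["rvec"],c["tvec"],c["intrinsics"],np.array([c["k1"],0,0,0,0.]))[0].ravel()
def tri(a,b):
    o=[];
    A=np.zeros((3,3));B=np.zeros(3)
    for n,uv in(("top",a),("side",b)):
        p=cast(n,uv,0);q=cast(n,uv,.5);d=(q-p)/np.linalg.norm(q-p);M=np.eye(3)-np.outer(d,d);A+=M;B+=M@p
    return np.linalg.solve(A,B)
E
python3 - <<'E'
from h import *
boxes={"top":(270,180,295,222),"side":(278,165,318,185)}
C={}
for n,(x0,y0,x1,y1) in boxes.items():
    im=cv2.imread(f"pics/{n}0.png");m=(im.max(2)<95).astype(np.uint8);mm=np.zeros_like(m);mm[y0:y1,x0:x1]=m[y0:y1,x0:x1]
    k,l,st,ce=cv2.connectedComponentsWithStats(mm)
    d=np.load(f"{n}0.npy")
    for i in range(1,k):
        if st[i,4]>15: print(n,st[i],ce[i].round(1),cast(n,ce[i],.096).round(4),'depth',np.median(d[l==i]))
im=cv2.imread("pics/top0.png")
# rack corner estimates at crop /4.5 + (220,145)
for nm,u,z in(("lip far",(711,77),.039),("lip near",(733,393),.039),("back far",(452,82),.071),("back near",(470,410),.071),("tipfar",(580,186),.115),("tipnear",(586,288),.115)):
    print(nm,cast("top",(220+u[0]/4.5,145+u[1]/4.5),z).round(4))
# mug, purple
print("mug",cast("top",(165,194),.09).round(3),"purple",[cast("top",p,.02).round(3) for p in((228,209),(260,210))])
E
```

```text
top [277 187  12   8  86] [282.1 190.5] [0.4814 0.2347 0.096 ] depth 1.3040872
top [278 209  12   8  76] [283.6 212.9] [0.4105 0.2297 0.096 ] depth 1.2988698
side [303 171   8   7  33] [306.7 173.4] [0.4819 0.2316 0.096 ] depth 1.4659591
side [284 175   8   7  40] [287.1 178. ] [0.4079 0.2267 0.096 ] depth 1.4458127
lip far [ 0.5823 -0.0784  0.039 ]
lip near [ 0.3496 -0.0912  0.039 ]
back far [0.5728 0.1133 0.071 ]
back near [0.3377 0.1011 0.071 ]
tipfar [0.4921 0.0254 0.115 ]
tipnear [0.4213 0.0219 0.115 ]
mug [0.472 0.611 0.09 ] purple [array([0.428, 0.422, 0.02 ]), array([0.425, 0.314, 0.02 ])]
```

Emit:
arm_command(
  motion=[
    {"linear":[-0.025,-0.023,0],"roll":-0.05},
    {"linear":[-0.06,-0.055,0],"roll":-0.12},
    {"linear":[-0.095,-0.087,0.0],"roll":-0.2},
    {"linear":[-0.13,-0.118,0.0],"roll":-0.28},
    {"linear":[-0.165,-0.15,0.01],"roll":-0.36},
    {"linear":[-0.2,-0.18,0.03],"roll":-0.42},
    {"linear":[-0.235,-0.212,0.05],"roll":-0.48},
    {"linear":[-0.255,-0.231,0.065],"roll":-0.52},
    {"linear":[-0.265,-0.24,0.075],"roll":-0.52},
    {"linear":[-0.265,-0.24,0.08],"roll":-0.52},
    {"linear":[-0.265,-0.24,0.08],"roll":-0.52},
    {"linear":[-0.265,-0.24,0.08],"roll":-0.52},
  ],
  fingers=0,
)

```text
t: 1.6
ee_pos: [0.4088, 0.2276, 0.1597]
eef_rot: [0.0, -0.03, 1.0, 0.0]
ft_force: [-0.5, -0.3, -0.4]
grip_width: -0.0
```

Run:
```python
from h import *
s=ctrl.observe();print({k:np.round(s[k],4) for k in("t","ee_pos","eef_rot","ft_force","grip_width","qpos")})
for n in("side","top"):
    im,d=ctrl.grab_frame(n)
    for u in [(.409,.228,.096)]: print(n,proj(n,u),"tip",proj(n,s["ee_pos"]-[0,0,.008]))
    a=im[130:270,230:400] if n=="top" else im[110:270,240:400]
    cv2.imwrite(f"pics/{n}1.png",cv2.resize(a,None,fx=3.7,fy=3.7,interpolation=cv2.INTER_CUBIC))
```

```text
{'t': np.float64(1.6), 'ee_pos': array([0.4088, 0.2276, 0.1597]), 'eef_rot': array([ 3.000e-04, -2.950e-02,  9.996e-01,  4.000e-04]), 'ft_force': array([-0.5096, -0.3137, -0.448 ]), 'grip_width': np.float64(-0.0), 'qpos': array([-0.3404,  0.3651, -0.2983,  2.0145,  0.149 ,  0.7814,  0.9036])}
side [287.32764073 177.70590264] tip [286.98391433 165.00850385]
top [284.15112042 213.39973172] tip [282.89114848 212.4418732 ]
```

View pics/side1.png

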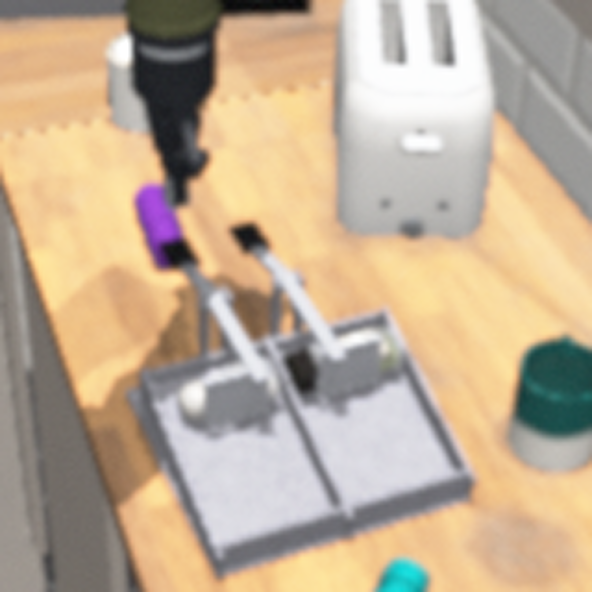

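View pics/top1.png

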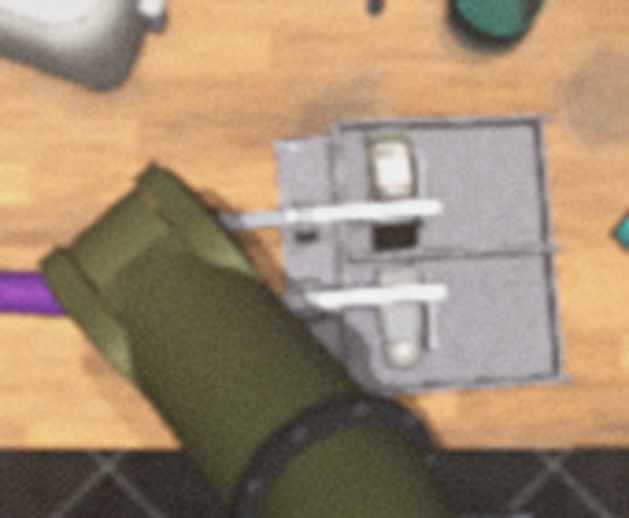

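The closed fingertips are above the near pad: in the side view the tip is at (288,165) and the pad at (288,178). The near lane holds the light-capped shaker and the dark cap is in the far lane, so I press now.

Emit:
arm_command(
  motion=[
    {"linear":[0,0,0.02],"roll":0},
    {"linear":[0,0,0.04],"roll":0},
    {"linear":[0,0,0.052],"roll":0},
    {"linear":[0,0,0.062],"roll":0},
    {"linear":[0,0,0.072],"roll":0},
    {"linear":[0,0,0.082],"roll":0},
    {"linear":[0,0,0.09],"roll":0},
    {"linear":[0,0,0.092],"roll":0},
    {"linear":[0,0,0.092],"roll":0},
    {"linear":[0,0,0.092],"roll":0},
    {"linear":[0,0,0.092],"roll":0},
    {"linear":[0,0,0.092],"roll":0},
    {"linear":[0,0,0.092],"roll":0},
    {"linear":[0,0,0.092],"roll":0},
    {"linear":[0,0,0.092],"roll":0},
    {"linear":[0,0,0.092],"roll":0},
  ],
)

```text
t: 3.7
ee_pos: [0.4091, 0.2263, 0.0673]
eef_rot: [0.0, -0.029, 1.0, 0.0]
ft_force: [0.2, 1.5, 4.1]
grip_width: -0.0003
```

Run:
```python
from h import *
s=ctrl.observe();print({k:np.round(s[k],4) for k in("t","ee_pos","ft_force")})
im,d=ctrl.grab_frame("side")
cv2.imwrite(f"pics/side2.png",cv2.resize(im[110:270,240:400],None,fx=3.7,fy=3.7,interpolation=cv2.INTER_CUBIC))
```

```text
{'t': np.float64(3.7), 'ee_pos': array([0.4091, 0.2263, 0.0673]), 'ft_force': array([0.1616, 1.5262, 4.0765])}
```

View pics/side2.png

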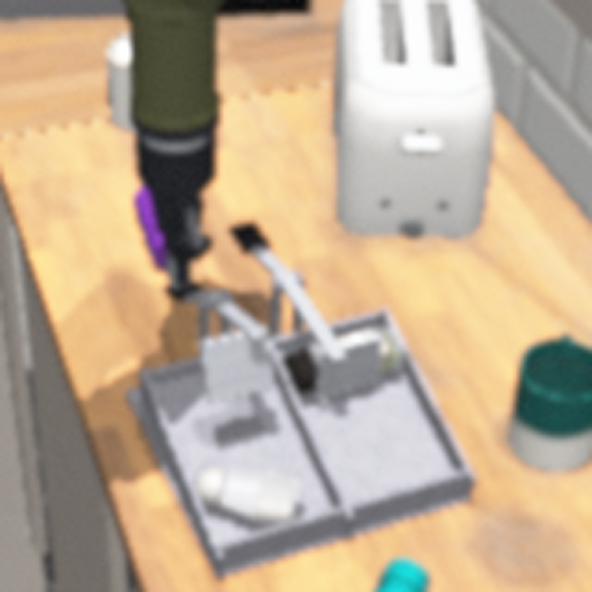

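The near gate is lifted and the shaker has left it. It lies skewed at crop (250,495), not clearly on the lip, so I keep holding and check whether it is still rolling.

Emit:
arm_command(
  motion=[
    {"linear":[0,0,0],"roll":0},
    {"linear":[0,0,0],"roll":0},
    {"linear":[0,0,0],"roll":0},
    {"linear":[0,0,0],"roll":0},
  ],
)

```text
t: 4.25
ee_pos: [0.4091, 0.2263, 0.0673]
eef_rot: [0.0, -0.029, 1.0, 0.0]
ft_force: [0.3, 2.3, 4.5]
grip_width: -0.0002
```

Run:
```python
from h import *
for n in("side","top"):
    im,d=ctrl.grab_frame(n)
    a=im[130:270,230:400] if n=="top" else im[110:270,240:400]
    cv2.imwrite(f"pics/{n}3.png",cv2.resize(a,None,fx=3.7,fy=3.7,interpolation=cv2.INTER_CUBIC))
```

```text
(no output)
```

View pics/side3.png

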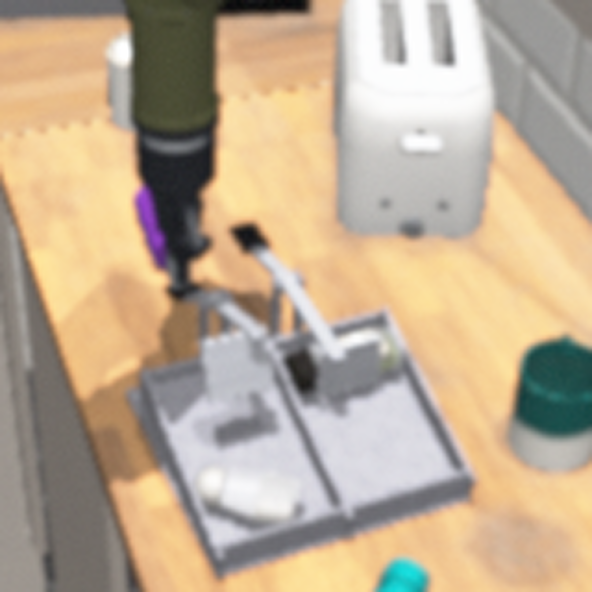

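View pics/top3.png

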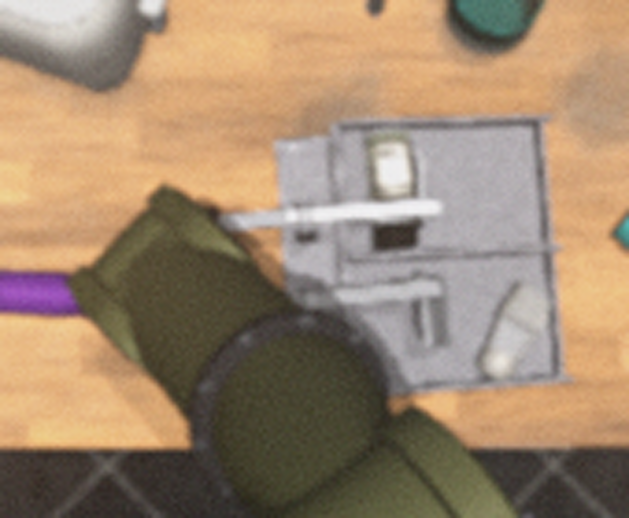

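The picture hasn't changed: the shaker rests skewed, with its foot end near the lip and its cap end trailing near the near wall (top crop, foot (533,295), cap (495,365)). I measure it before releasing.

Run:
```python
from h import *
a=.057;O=np.array([.4554,.056]);R=np.array([[np.cos(a),-np.sin(a)],[np.sin(a),np.cos(a)]])
def rk(p): return np.r_[R.T@(p[:2]-O),p[2]]*1000
def onlane(uv,h,n="top"):
    z=.05
    for _ in range(30):
        p=cast(n,uv,z); y=rk(p)[1]/1000; z=.013+.249*(y+.136)+h
    return rk(p)
f=lambda x,y:(230+x/3.7,130+y/3.7)
for nm,u in dict(footL=(518,283),footR=(547,300),footmid=(533,290),capmid=(494,367),capL=(484,355),capR=(508,378)).items(): print(nm,onlane(f(*u),.023).round(0))
g=lambda x,y:(240+x/3.7,110+y/3.7)
for nm,u in dict(cap=(208,485),foot=(285,500)).items(): print("side",nm,onlane(g(*u),.023,"side").round(0))
for nm,u,z in(("lip far",(546,120),.039),("lip near",(563,378),.039),("walldiv",(556,247),.039)): print(nm,rk(cast("top",f(*u),z)).round(0))
im=cv2.imread("pics/top3.png")[250:400,400:600];cv2.imwrite("pics/top3c.png",cv2.resize(im,None,fx=4,fy=4,interpolation=cv2.INTER_CUBIC))
```

```text
footL [ -27. -104.   44.]
footR [ -43. -129.   38.]
footmid [ -34. -117.   41.]
capmid [-100.  -77.   51.]
capL [-89. -68.  53.]
capR [-110.  -89.   48.]
side cap [-97. -82.  49.]
side foot [ -40. -115.   41.]
lip far [ 118. -140.   39.]
lip near [-113. -139.   39.]
walldiv [   3. -141.   39.]
```

View pics/top3c.png

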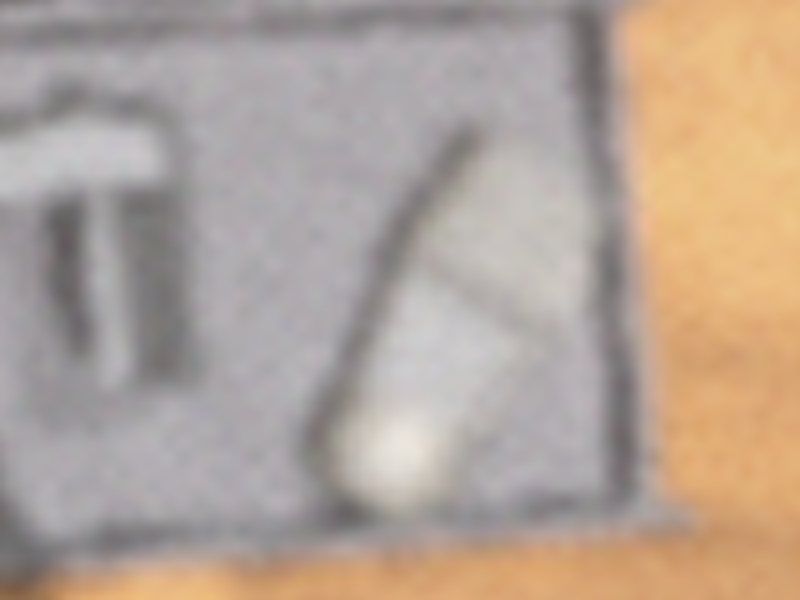

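The shaker's foot edge bears on the lip (foot centre at rack y ≈ -117). It is skewed about 30°, with its cap against the outer wall at y ≈ -80. The gate at y = -20 is clear of it, so I let go and look again.

Emit:
arm_command(
  motion=[
    {"linear":[0,0,-0.008],"roll":0},
    {"linear":[0,0,-0.02],"roll":0},
    {"linear":[0,0,-0.032],"roll":0},
    {"linear":[0,0,-0.045],"roll":0},
    {"linear":[0,0,-0.07],"roll":0},
    {"linear":[0,0,-0.1],"roll":0},
    {"linear":[0,0,-0.12],"roll":0},
    {"linear":[0,0,-0.12],"roll":0},
    {"linear":[0,0,-0.12],"roll":0},
    {"linear":[0,0,-0.12],"roll":0},
  ],
)

```text
t: 5.6
ee_pos: [0.4085, 0.2257, 0.1865]
eef_rot: [-0.001, -0.029, 1.0, -0.0]
ft_force: [0.2, 0.1, -0.4]
grip_width: -0.0001
```

Run:
```python
from h import *
print(ctrl.observe()["ft_force"].round(2))
for n in("side","top"):
    im,d=ctrl.grab_frame(n)
    a=im[130:270,230:400] if n=="top" else im[110:270,240:400]
    cv2.imwrite(f"pics/{n}4.png",cv2.resize(a,None,fx=3.7,fy=3.7,interpolation=cv2.INTER_CUBIC))
    cv2.imwrite(f"pics/{n}4full.png",im)
```

```text
[ 0.2   0.12 -0.41]
```

View pics/side4.png

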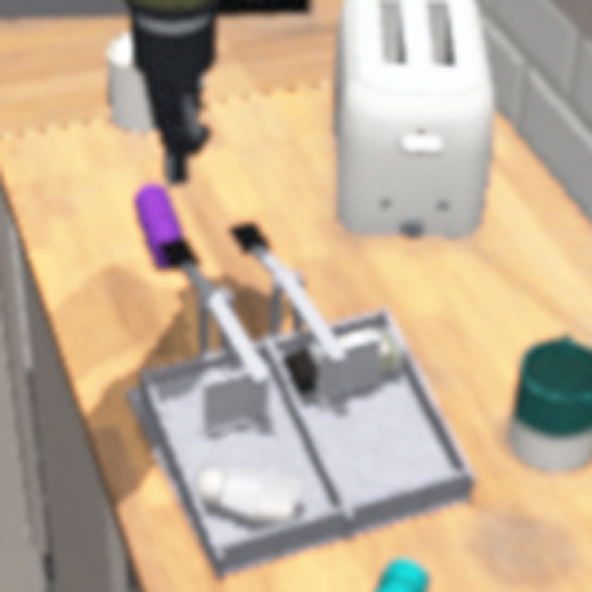

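View pics/top4.png

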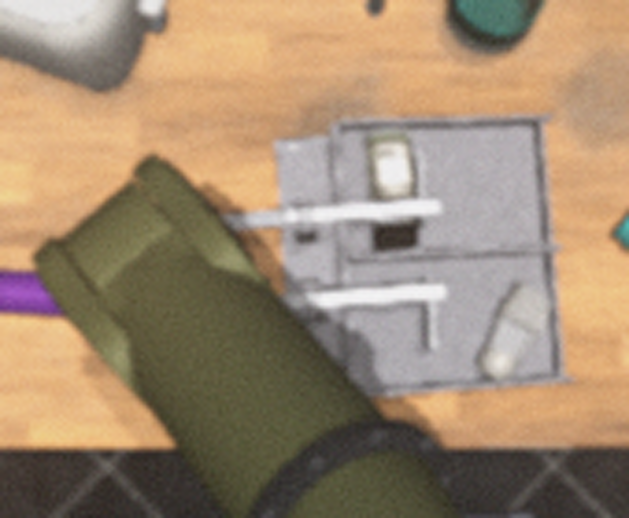

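Run:
```python
from h import *
a=cv2.imread("pics/top0.png");b=cv2.imread("pics/top4full.png")
for n,(x0,y0,x1,y1) in dict(mug=(145,170,185,215),mill_tin=(440,170,500,240),jar=(325,165,350,200),turq=(390,180,430,215)).items():
    print(n,cv2.phaseCorrelate(a[y0:y1,x0:x1].mean(2),b[y0:y1,x0:x1].mean(2)))
a3=cv2.imread("pics/side3.png");b3=cv2.imread("pics/side4.png")
print("shaker",cv2.phaseCorrelate(a3[450:540,190:310].mean(2),b3[450:540,190:310].mean(2)))
ctrl.sign_off()
```

```text
mug ((-0.16548336483710102, 0.42920115514338875), 0.926066145034565)
mill_tin ((-0.0816708114843081, -0.1261807048499648), 1.0318740220706164)
jar ((0.5149957583362959, -0.10108364958843907), 0.9247860077562435)
turq ((-0.11295859061769775, 0.16123812684176997), 1.1373181147787708)
shaker ((0.0015935354130718338, -0.09327700660404048), 0.8091384950532013)
the job is handed in; nothing more can be done
```

I pressed the near lever's pad with the closed fingertips and its gate lifted. The shaker rolled down by itself to the lip, then I let go and the gate dropped shut. The job was handed in at about 5.7 s.

- **What the last pictures show:** both gates are shut and the jar is still behind its own gate with its lever unpressed. The mug, pepper mill and tin moved less than half a pixel. The force while holding the pad was about 4–5 N, and after release it was back to about zero.
- **What did not match the description:** the shaker did not come to rest square on the lip. It lies about 30° askew, with the edge of its foot on the lip (foot centre at rack x ≈ -34, y ≈ -117 mm, against about -9 and -111 expected). Its cap rests against the outer wall at y ≈ -80. It did not move between the last pictures, and I left it because it may not be touched.

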